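Rock the snug locating block out of its sprung seat

ROBOT

A 6-joint arm with a two-finger parallel gripper is mounted at the origin on a cart in front of the work surface, level with it; the furniture and walls round the work are solid. World frame = base frame: x ahead of the robot, y to its left, z up, the work surface at z = 0. Lengths are in mm, angles in rad, forces in N, time in s.
With the tool pointing down it reaches from about 425 to 950 mm from the base axis. Payload 14.7 kg.
Tool frame: the origin (TCP) lies where the fingers leave the gripper's body, on its centre line; the fingertips stand 73 mm ahead of it and the grasp point (between the pads) lies ctrl.grip_point_offset ahead of it (ctrl.grip_point_offset is the distance from the TCP to the grasp point, in mm); z points along the fingers, y is the direction in which the jaws open and shut (so a half turn about z gives the same grasp; the last joint's range is limited). The gripper opens to 85 mm and grips with 20 to 120 N. Pads are 22 mm wide; open, the fingers measure 114 mm over their backs; the gripper's body (76 mm by 85 mm) begins 54 mm behind the grasp point. The pads swing forward as they close: fully open they stand 13 mm farther back than shut.
Start: joints at [-1.17, 0.48, 1.596, -0, 1.065, -0.047], TCP at [281.454, -585.898, 303.897] pointing down, gripper open.
Joint ranges: [-2.75, 2.75], [-0.82, 2.05], [0.23, 2.67], [-1.56, 4.7], [0.09, 2.69], [-2.92, 2.92]. Speed limits (rad/s): [1.89, 1.89, 2.39, 3.01, 3.01, 3.01].

INTERFACE

Orientations are given as a rotation vector (axis times angle).
In Python, from rig import telemetry, snapshot, order, boxes_of, trace, tip_of, ctrl gives the robot as it stands.
- The arm moves only by the tool send_rows, never from a script. Its argument "plan" is one flat list of numbers, 7 for each row, row after row: the turn, a rotation vector about the tool's x, y, z scaled (see below), then the shift along the tool's x, y, z scaled (see below), then the opening, from -1 (shut) to 1 (fully open). In form: [ax, ay, az, x, y, z, hand, ax, ay, az, x, y, z, hand, ...]. A call has 1 to 5 rows; each row is the pose to reach, as a shift and turn from the pose commanded when the call began, along the tool's axes at that moment; what a row does not reach only later rows make up. The controller multiplies each number of a shift by 1000 mm and each number of a turn by 30 degrees. A row lasts 1/12 s, in which the tool goes at most 41.7 mm and 7.16 degrees, less where a joint would pass 70% of its speed; a pose out of reach is approached as far as the arm can. A call with a number of a shift or a turn outside -1 to 1 is refused whole. A call with a gripper value outside its range is refused whole. The fingers move at their own pace and stop on an object; "squeeze" is the grip in N (left out, the last holds). Time passes only in rows, so rows that repeat a pose let the fingers close. It gives the time, the measured TCP pose, the force and the opening at its end, in the units of the state.
- telemetry.get_obs(): the state, without advancing time (a new reading comes with each control period).
- snapshot(name): name is "side" or "top" or "wrist"; returns a dict with "image" (480x640x3 uint8, red, green, blue), "fx", "fy", "cx", "cy" (pixels), "R" (3x3) and "t" (3): a world point X has camera coordinates R X + t; the wrist camera has in their place "hand_eye" (4x4, takes a point from camera to tool coordinates, whose origin is the TCP and whose axes are the flange's). Camera axes: x right, y down, z forward; pixel columns grow to the right and rows downward; lengths in mm; the calibration is good to about 2 mm. A picture is of the moment at which its call begins: read the wrist's pose just before it. There is no depth.
- order.job_done(): hands the job in, once; it reports no verdict.
Trained networks look in the newest picture that a camera, given by its name, has taken for a name from the list of things; names that differ only in an ending like _2 or _b are one class to them, and where a whole thing is asked for, a point or a joint stands for the part that bears it (a point fixed in the world has none). Each returns a list of dicts, best first, with "conf" (0 to 1); they miss things now and then, are a little off and sometimes report something else, mostly with a low value. They report only what shows in the picture. A call takes as long as a camera call. They do not tell look-alikes from the thing itself.
- boxes_of(camera, query): "rect" ([centre column, centre row, width, height] in pixels, round what is visible of it).
- trace(camera, query): "pixels" (480x640 bool, what is visible of it) and "rect" ([centre column, centre row, width, height] in pixels, round what is visible of it).
- tip_of(camera, query): "xy" ([column, row] in pixels: a listed point, or the origin of a listed thing).
The state is a dict: "time": time; "joints": joint angles; "dq": joint speeds; "joint_torque": joint torques, N m; "ee_pos": TCP position; "orientation": TCP orientation; "ft_force": force on the tool from outside, world axes, zero at the start; "ft_torque": the same for the moment, N m; "width": opening from 0.0 (shut) to 1.0 (fully open).
Only numpy, scipy, OpenCV 4.12 (cv2) and the standard library are available. Lean on these libraries where they do the work, as an engineer would, in place of code of your own. Each camera call takes 0.05 s, during which the arm holds its last target.

TASK

The blue locating block of the stretcher-frame jig sits tight between two sprung rollers. Take it by its wooden grip and rock it free while it is still in its seat, tipping it well over towards the red-capped plunger first and then clearly over towards the black-capped one; then lift it just clear of the jig and finish holding it there, upright and still, a few centimetres above its seat. Do not let go of it, and leave the bottle, the jar, the muller and the paint tube near by where they are.

Things in the scene. Friction and masses are not known exactly. Their poses are not given: they have to be found in the camera images.
- nest: The jig's seat, fixed: plywood plate 84 (x) x 150 (y) x 10 mm. Origin: centre of its underside, on the table; z up. y is the rocking direction: red-capped plunger on the +y side, black-capped on -y. Their housings span |y| 47 to 69 mm, up to z = 37 mm (highest part). Steel cheeks guide the block before and behind (inner faces x = +-20.5 mm, |y| < 17 mm, tops z = 32 mm).
- block: Loose locating block, 0.3 kg: blue body 36 (x) x 48 (y) mm, 32 high, a 10 mm steel bead along each lower side (58 mm over the beads), upright wooden grip 26 (x) x 24 (y) mm from z = 32 to 72 mm. Origin: centre of underside; axes as the nest's. Seated, it stands on the plate, 10 mm above the nest's origin. Gripped on the +-y faces of the wood it is held best against tipping.
- grip (a point): Middle of the block's wooden grip, 56 mm above the block's underside; axes as the block's.
- red_bead (a point): Middle of the axis of the block's bead on the red (+y) side, at y = +24, z = 5 mm of the block. Pivot of the first tip: turning the block about it, top towards red, the other bead passes its roller's crest at about 9 degrees, and at about 17 degrees that roller snaps in under it and then carries it, 14 mm up. Tip to about 18 degrees.
- black_bead (a point): Middle of the axis of the block's bead on the black (-y) side, at y = -24, z = 5 mm of the block. Pivot of the second tip: once raised on its roller, turn the block about it, top towards black, from the first tilt to about 10 degrees past upright; this frees the red side.
- red_plunger (a joint): How far the red side's sprung roller is pushed outward, m: 0 at rest, 0.007 at its stop. Free-turning brass roller 10 mm in diameter, 26 mm long, along x; at rest its axis is at y = +31, z = 22 mm of the nest, just above the seated bead. The spring pushes with about 14 N; freeing one bead takes about 12 N up on that side, a straight pull about 25 N.
- black_plunger (a joint): The same for the roller on the black side (axis at y = -31 mm of the nest): 0 at rest, 0.007 pushed fully outward.
- ink_bottle: Dark blue bottle with a pale cap, 39 mm in diameter, 77 mm high, standing; origin at the centre of its underside. To be left alone.
- muller: White glass muller, 50 mm in diameter, 76 mm high, standing; origin at the centre of its underside. To be left alone.
- dark_lid_jar: Small glass jar with a dark lid, 39 mm in diameter, 55 mm high, standing; origin at the centre of its underside. To be left alone.
- blue_tube: Lying paint tube with a blue band, 27 x 100 x 19 mm; origin at the centre of its underside. To be left alone.
Mind the look-alikes: they are no part of the job. Leave any pink look-alike of the block alone.

How it is judged (in metres and radians):
On the way, in this order (a step that is already met when the one before it is completed fails the run):
1. the block, still in its seat, is tipped at least 12 degrees towards the red-capped plunger (angle between block's own z axis and vertical above 0.21 rad and y of grip in the frame of nest above 0.008 m and z of block in the frame of nest below 0.026 m), for 0.1 s.
2. the block, still in its seat, is then tipped at least 4 degrees towards the black-capped plunger (angle between block's own z axis and vertical above 0.07 rad and y of grip in the frame of nest below -0.003 m and z of block in the frame of nest below 0.038 m), for 0.1 s.
At the end, for the whole second after the job is handed in: The fingers hold the block upright (within 10 degrees), still, over its seat (within 30 mm sideways), with its underside 41 to 100 mm above the table, so 4 to 63 mm above the jig's highest part, touching nothing of the jig (z of block in the frame of nest between 0.041 and 0.1 m and horizontal distance between block and nest below 0.03 m and angle between block's own z axis and vertical below 0.17 rad and contact force between block and the fingers above 2 N and contact force between block and nest below 0.1 N and linear speed of block below 0.03 m/s and value of joint each of red_plunger, black_plunger below 0.001 m); the arm keeps its last pose, push and grip.
It fails at once if a bystander is moved by more than 20 mm or tipped over (distance of any of ink_bottle, muller, dark_lid_jar, blue_tube from where it was at the start of the episode above 0.02 m or angle between any of ink_bottle, muller, dark_lid_jar's own z axis and vertical above 0.5 rad).
It also fails if it takes over 40 s, if anything falls off the work surface, if the arm or the gripper's body presses on something with over 40 N, if the wrist force passes 120 N, or if a joint passes its speed limit or range.

## Working session

There is one attempt and no reset: what is moved stays moved. The work goes in short steps, Python scripts to look and compute and a tool call to move; the robot and the scene stay as the last step left them, time stands still between calls to the robot, and variables do not carry over. Pictures are saved under pics/ and viewed, and the job is handed in when it is done.

Besides the shell and the picture viewer there is one more tool, called in YAML: its name, and indented under it one key for each argument. send_rows: Moves the arm, as the interface text tells. Its arguments: {"type":"object","properties":{"plan":{"type":"array","items":{"type":"number","minimum":-1,"maximum":1}},"squeeze":{"type":"number"}},"required":["plan"]}

```bash
mkdir -p pics; ls
python3 - <<'E'
from rig import telemetry, snapshot, order, boxes_of, trace, tip_of, ctrl
import cv2
print(telemetry.get_obs()); print(ctrl.grip_point_offset)
for c in ["side","top"]:
    s=snapshot(c); cv2.imwrite(f"pics/{c}0.png",s["image"][:,:,::-1])
    print(c,s["fx"],s["fy"],s["cx"],s["cy"],s["R"],s["t"])
    for q in ["nest","block","ink_bottle","muller","dark_lid_jar","blue_tube"]:
        print(q,[(b["rect"],b["conf"]) for b in boxes_of(c,q)][:3])
    for q in ["grip","red_bead","black_bead","nest","block"]:
        print(q,[(b["xy"],b["conf"]) for b in tip_of(c,q)][:3])
E
```

```text
pics
{'time': 0.0, 'joints': array([-1.16961652e+00,  4.80848058e-01,  1.59685660e+00, -2.30681469e-05,
        1.06506625e+00, -4.65974524e-02]), 'dq': array([-3.92419378e-04,  2.85095608e-04, -6.75914778e-05,  1.68366122e-03,
       -8.00361658e-04, -9.68069770e-05]), 'joint_torque': array([ 6.25397850e-03, -9.50642824e+01, -4.30181873e+01,  4.32595534e-04,
        1.22697678e-02, -2.29025332e-06]), 'ee_pos': array([ 281.32091798, -585.62752556,  303.26823848]), 'orientation': array([-3.06205180e+00, -6.97265831e-01,  3.57472637e-04]), 'ft_force': array([ 0.77151592, -0.04599317,  0.19679925]), 'ft_torque': array([-0.01859134, -0.02848976, -0.05362417]), 'width': 0.9967557099178603}
53.900000000000006
side 580.604089871798 580.604089871798 312.00179652328956 235.47882192188592 [[-9.08203243e-01 -4.18529385e-01  1.54736020e-04]
 [-2.11043669e-01  4.57642646e-01 -8.63726680e-01]
 [ 3.61424182e-01 -7.84472028e-01 -5.03960512e-01]] [ 700.01012286   70.86721187 1299.61991699]
nest [([359.1, 287.5, 50.1, 55.0], 0.72)]
block [([359.9, 274.5, 19.6, 37.6], 0.56)]
ink_bottle [([410.7, 201.1,
[... 488 characters left out ...]
  1.09340016e-04 -9.76853733e-01]] [255.47102836 650.65224232 804.68289793]
nest [([281.1, 318.4, 82.5, 68.5], 0.83)]
block [([279.2, 315.8, 35.7, 29.1], 0.83), ([347.9, 160.2, 24.1, 20.4], 0.78)]
ink_bottle [([280.4, 313.9, 32.1, 23.2], 0.27)]
muller [([200.4, 338.9, 27.7, 28.0], 0.95)]
dark_lid_jar [([301.2, 233.6, 16.5, 24.9], 0.86), ([280.0, 315.0, 35.3, 29.3], 0.72)]
blue_tube [([189.8, 279.6, 49.2, 9.4], 0.55)]
grip [([277.2, 310.4], 0.9), ([346.7, 149.7], 0.83)]
red_bead [([271.7, 320.9], 0.88), ([345.3, 153.7], 0.67)]
black_bead [([288.1, 310.8], 0.97), ([354.3, 171.2], 0.62)]
nest [([279.3, 317.1], 0.74)]
block [([279.6, 311.7], 0.92), ([347.0, 163.3], 0.68), ([192.8, 276.9], 0.25)]
```

Run:
```python
import cv2
a=cv2.imread("pics/top0.png")[210:390,160:400]; cv2.imwrite("pics/top0c.png",cv2.resize(a,None,fx=3.3,fy=3.3,interpolation=cv2.INTER_CUBIC))
a=cv2.imread("pics/side0.png")[180:360,240:480]; cv2.imwrite("pics/side0c.png",cv2.resize(a,None,fx=3.3,fy=3.3,interpolation=cv2.INTER_CUBIC))
```

```text
(no output)
```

View pics/top0.png

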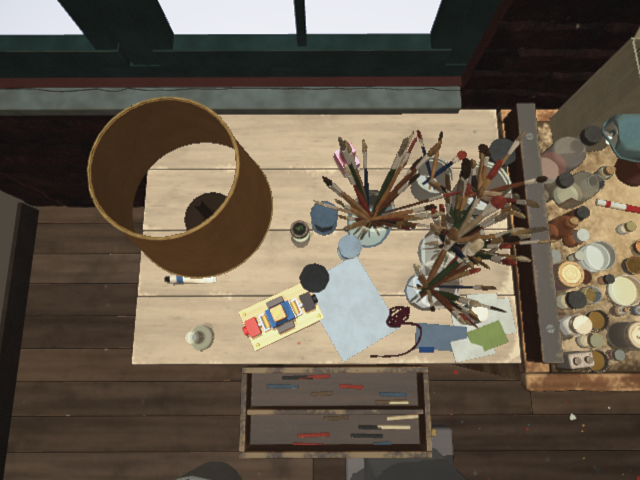

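View pics/top0c.png

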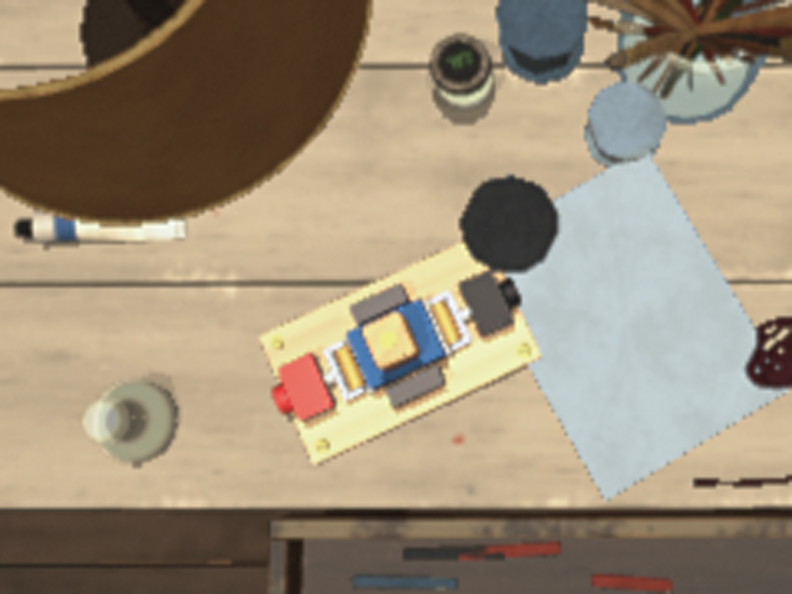

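View pics/side0c.png

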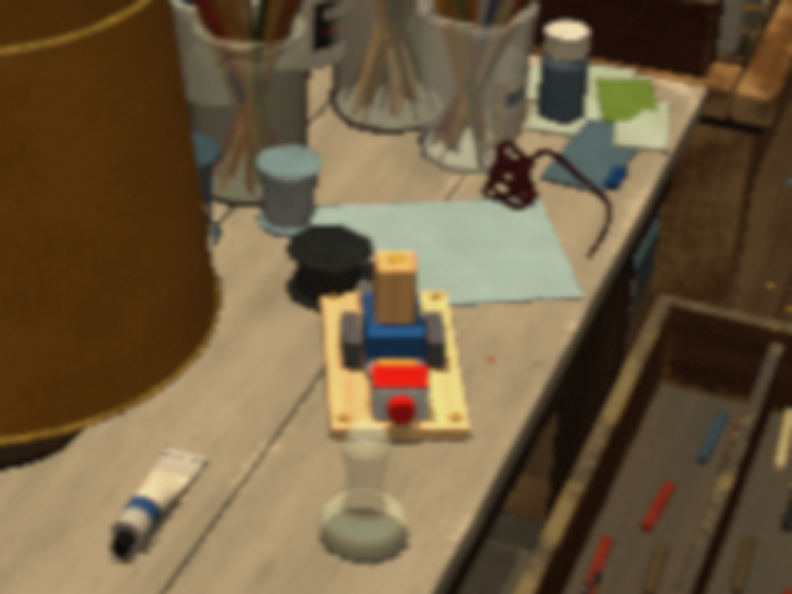

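```bash
cat > h.py <<'E'
import numpy as np, cv2
from scipy.optimize import least_squares
from scipy.spatial.transform import Rotation as Ro
from rig import telemetry, snapshot, order, boxes_of, trace, tip_of, ctrl
def proj(s,X):
    c=np.asarray(X)@np.array(s["R"]).T+np.array(s["t"]); return np.stack([s["fx"]*c[...,0]/c[...,2]+s["cx"],s["fy"]*c[...,1]/c[...,2]+s["cy"]],-1)
def ray(s,uv):
    d=np.array([(uv[0]-s["cx"])/s["fx"],(uv[1]-s["cy"])/s["fy"],1]); R=np.array(s["R"]); o=-R.T@np.array(s["t"]); return o,R.T@d
def onz(s,uv,z):
    o,d=ray(s,uv); return o+d*(z-o[2])/d[2]
def tri(obs):
    A=[];b=[]
    for s,uv in obs:
        o,d=ray(s,uv); d/=np.linalg.norm(d); P=np.eye(3)-np.outer(d,d); A.append(P); b.append(P@o)
    return np.linalg.lstsq(np.vstack(A),np.hstack(b),rcond=None)[0]
E
python3 - <<'E'
from h import *
S={c:snapshot(c) for c in("top","side")}
P={}
for q in ["grip","red_bead","black_bead","nest","block"]:
    r=[(S[c],tip_of(c,q)[0]["xy"]) for c in S]; P[q]=tri(r); print(q,P[q].round(1), [np.round(proj(s,P[q])-uv,1) for s,uv in r])
for n,uv,z in [("corner red far",(160+262/3.3,210+338/3.3),10),("corner red near",(160+315/3.3,210+465/3.3),10),("black near",(160+541/3.3,210+354/3.3),10)]:
    print(n,onz(S["top"],uv,z).round(1))
for n,uv,z in [("redfar",(240+335/3.3,180+437/3.3),10),("rednear",(240+469/3.3,180+433/3.3),10)]:
    print("side",n,onz(S["side"],uv,z).round(1))
d=P["red_bead"]-P["black_bead"]; print(np.degrees(np.arctan2(-d[0],d[1])))
# lampshade rim heights
print(onz(S["top"],(181,187),250), onz(S["top"],(205,210),0))
E
```

```text
Traceback (most recent call last):
IndexError: list index out of range
```

View pics/side0.png

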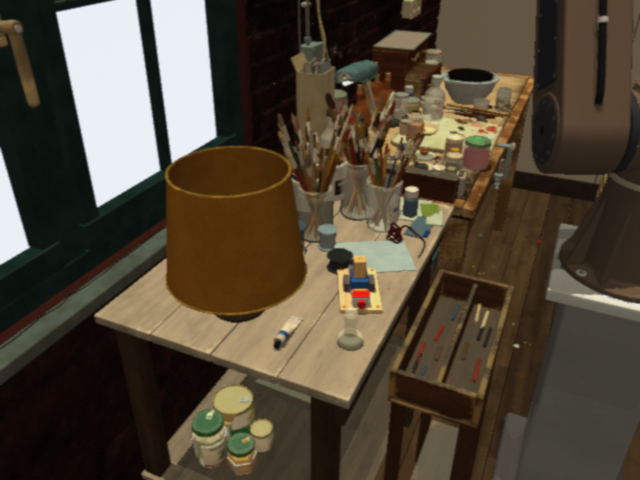

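Run:
```python
from h import *
S={c:snapshot(c) for c in("top","side")}
D={"grip":((277.2,310.4),(358.8,265.6)),"red_bead":((271.7,320.9),(362.8,292.6)),"black_bead":((288.1,310.8),(357.6,276.9)),"nest":((279.3,317.1),(356.9,289.8)),"block":((279.6,311.7),(359,289.7))}
P={}
for q,(a,b) in D.items():
    r=[(S["top"],a),(S["side"],b)]; P[q]=tri(r); print(q,P[q].round(1), [np.round(proj(s,P[q])-uv,1) for s,uv in r])
for n,uv,z in [("corner red far",(160+262/3.3,210+338/3.3),10),("corner red near",(160+315/3.3,210+465/3.3),10),("black near",(160+541/3.3,210+354/3.3),10)]:
    print(n,onz(S["top"],uv,z).round(1))
for n,uv,z in [("redfar",(240+335/3.3,180+437/3.3),10),("rednear",(240+469/3.3,180+433/3.3),10)]:
    print("side",n,onz(S["side"],uv,z).round(1))
d=P["red_bead"]-P["black_bead"]; print(np.degrees(np.arctan2(-d[0],d[1])))
print(onz(S["top"],(160+510/3.3,210+224/3.3),40))
print("shade rim left/right",[onz(S["top"],(u,v),230).round() for u,v in((88,170),(239,165),(165,97),(160,243),(272,210),(220,277))])
print(onz(S["top"],(220,277),60))
```

```text
grip [512.8 336.3  63.9] [array([0.3, 1.2]), array([-1.1, -0.2])]
red_bead [495.6 351.9  11.4] [array([0.3, 1.1]), array([-1. , -0.1])]
black_bead [517.1 319.6  23.9] [array([-0.1, -0.2]), array([0.2, 0. ])]
nest [508.  339.    5.5] [array([-0.4, -1.4]), array([1.3, 0.2])]
block [511.8 336.7   4.4] [array([0.6, 2.1]), array([-2.1, -0.3])]
corner red far [514.5 417.2  10. ]
corner red near [440.2 383.2  10. ]
black near [504.5 249.4  10. ]
side redfar [509.  429.4  10. ]
side rednear [437.7 392.3  10. ]
33.60751017368675
[579.09687184 267.52720419  40.        ]
shade rim left/right [array([731., 631., 230.]), array([738., 387., 230.]), array([860., 515., 230.]), array([610., 505., 230.]), array([663., 332., 230.]), array([556., 409., 230.])]
[578.72407077 447.63690936  60.        ]
```

Run:
```python
from h import *
S=snapshot("top")
for uv in [(408,280),(412,285),(425,300),(436,305),(465,325),(478,318),(430,290),(342,138),(313,218),(350,245),(530,230),(530,350),(400,320),(315,280)]:
    print(uv,[onz(S,uv,z)[:2].round() for z in(0,100,250)])
w=snapshot("wrist"); cv2.imwrite("pics/w0.png",w["image"][:,:,::-1]); print(w["hand_eye"],w["fx"],w["cx"],w["cy"])
```

```text
(408, 280) [array([579.,  78.]), array([567.,  97.]), array([548., 125.])]
(412, 285) [array([569.,  70.]), array([558.,  90.]), array([541., 120.])]
(425, 300) [array([539.,  45.]), array([531.,  68.]), array([519., 101.])]
(436, 305) [array([529.,  24.]), array([522.,  48.]), array([511.,  86.])]
(465, 325) [array([489., -32.]), array([486.,  -1.]), array([482.,  45.])]
(478, 318) [array([503., -59.]), array([499., -25.]), array([492.,  25.])]
(430, 290) [array([559.,  34.]), array([549.,  58.]), array([533.,  93.])]
(342, 138) [array([891., 208.]), array([845., 213.]), array([776., 221.])]
(313, 218) [array([711., 271.]), array([684., 270.]), array([644., 267.])]
(350, 245) [array([652., 195.]), array([632., 201.]), array([602., 211.])]
(530, 230) [array([ 683., -181.]), array([ 660., -134.]), array([624., -64.])]
(530, 350) [array([ 440., -157.]), array([ 443., -112.]), array([447., -46.])]
(400, 320) [array([499.,  97.]), array([495., 114.]), array([490., 139.])]
(315, 280) [array([580., 267.]), array([567., 266.]), array([549., 264.])]
[[-1.09780329e-03 -9.61302584e-01 -2.75492536e-01  6.88870299e+01]
 [ 9.99998003e-01 -1.51532625e-03  1.30270656e-03  1.58458297e-01]
 [-1.66975625e-03 -2.75490556e-01  9.61302328e-01 -6.95129203e+01]
 [ 0.00000000e+00  0.00000000e+00  0.00000000e+00  1.00000000e+00]] 350.962630148214 323.42732297281407 242.42102851536328
```

View pics/w0.png

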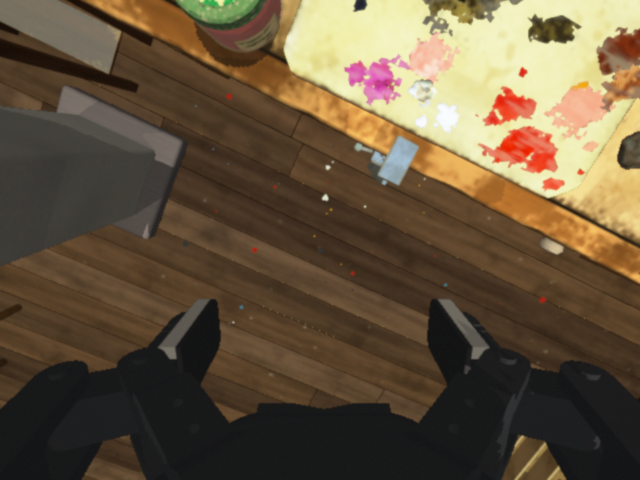

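```bash
cat >> h.py <<'E'
def delta(target,tgtR=None):
    o=telemetry.get_obs(); R=Ro.from_rotvec(o["orientation"])
    d=R.inv().apply(np.array(target)-o["ee_pos"])/1000
    r=(R.inv()*tgtR).as_rotvec()/np.radians(30) if tgtR is not None else None
    return d.round(4), (r.round(4) if r is not None else None), o["ee_pos"].round(1), o["time"]
E
python3 - <<'E'
from h import *
print(delta((340,-400,335)),delta((400,-230,350)))
R=Ro.from_rotvec(telemetry.get_obs()["orientation"]); print(R.as_matrix())
for w in [(60,170,15),(50,290,0)]: print(R.inv().apply(w))
E
```

```text
(array([ 0.1333, -0.1422, -0.0311]), None, array([ 281.4, -585.9,  303.9]), 1.6) (array([ 0.261 , -0.2695, -0.0461]), None, array([ 281.4, -585.9,  303.9]), 1.6)
[[ 9.01396123e-01  4.32995414e-01 -8.40326131e-06]
 [ 4.32995414e-01 -9.01396123e-01 -2.70217692e-05]
 [-1.92749693e-05  2.07187444e-05 -1.00000000e+00]]
[ 127.69269864 -127.25730529  -15.00509789]
[ 1.70638476e+02 -2.39755105e+02 -8.25647613e-03]
```

send_rows:
  plan: [0,0,0,0.133,-0.142,-0.031,1,0,0,0,0.133,-0.142,-0.031,1,0,0,0,0.133,-0.142,-0.031,1,0,0,0,0.133,-0.142,-0.031,1,0,0,0,0.133,-0.142,-0.031,1]

```text
time: 2.02
ee_pos: [340.1, -397.5, 335.4]
orientation: [-3.063, -0.698, -0.0]
ft_force: [1.0, -0.3, 0.0]
width: 1.002
```

send_rows:
  plan: [0,0,0,0.128,-0.127,-0.015,1,0,0,0,0.128,-0.127,-0.015,1,0,0,0,0.128,-0.127,-0.015,1,0,0,0,0.128,-0.127,-0.015,1,0,0,0,0.128,-0.127,-0.015,1]

```text
time: 2.43
ee_pos: [401.0, -226.4, 350.5]
orientation: [-3.062, -0.7, -0.001]
ft_force: [-0.0, -0.9, 0.7]
width: 0.998
```

send_rows:
  plan: [0,0,0,0.103,-0.145,0,1,0,0,0,0.103,-0.145,0,1,0,0,0,0.103,-0.145,0,1,0,0,0,0.103,-0.145,0,1,0,0,0,0.103,-0.145,0,1]

```text
time: 2.85
ee_pos: [430.4, -50.8, 350.2]
orientation: [-3.061, -0.701, -0.001]
ft_force: [0.2, -0.8, -0.5]
width: 1.002
```

send_rows:
  plan: [0,0,0,0.085,-0.15,0,1,0,0,0,0.085,-0.15,0,1,0,0,0,0.085,-0.15,0,1,0,0,0,0.085,-0.15,0,1,0,0,0,0.085,-0.15,0,1]

```text
time: 3.27
ee_pos: [442.1, 122.1, 350.2]
orientation: [-3.061, -0.702, -0.002]
ft_force: [-0.4, -0.7, -0.1]
width: 0.999
```

Run:
```python
from h import *
print(delta((505,330,260)))
```

```text
(array([ 0.1471, -0.1596,  0.0906]), None, array([442.1, 122.1, 350.2]), 3.2667)
```

send_rows:
  plan: [0,0,0,0.13,-0.141,0.05,1,0,0,0,0.13,-0.141,0.05,1,0,0,0,0.13,-0.141,0.05,1,0,0,0,0.13,-0.141,0.05,1,0,0,0,0.13,-0.141,0.05,1]

```text
time: 3.68
ee_pos: [498.5, 303.2, 299.0]
orientation: [-3.063, -0.699, -0.0]
ft_force: [0.5, -1.0, 1.2]
width: 0.999
```

send_rows:
  plan: [0,0,0,0.017,-0.02,0.04,1,0,0,0,0.017,-0.02,0.04,1,0,0,0,0.017,-0.02,0.04,1]

```text
time: 3.93
ee_pos: [503.8, 326.3, 257.4]
orientation: [3.061, 0.7, -0.006]
ft_force: [-1.0, 0.3, 0.4]
width: 1.002
```

```bash
cat >> h.py <<'E'
def wrist():
    o=telemetry.get_obs(); w=snapshot("wrist"); T=np.eye(4); T[:3,:3]=Ro.from_rotvec(o["orientation"]).as_matrix(); T[:3,3]=o["ee_pos"]
    C=np.linalg.inv(T@np.array(w["hand_eye"])); w["R"]=C[:3,:3]; w["t"]=C[:3,3]; return w,o
E
python3 - <<'E'
from h import *
import pickle
w,o=wrist(); cv2.imwrite("pics/w1.png",w["image"][:,:,::-1]); pickle.dump(w,open("w1.pkl","wb"))
print(o["ee_pos"],o["time"])
for q in ["grip","red_bead","black_bead","nest","block"]:
    print(q,[(b["xy"],b["conf"]) for b in tip_of("wrist",q)][:2])
E
```

```text
[503.81931251 326.31546186 257.3863751 ] 3.9333
grip [([316.9, 223.1], 0.63)]
red_bead [([291.6, 210.7], 0.77)]
black_bead [([344.4, 212.1], 0.71), ([315.3, 222.4], 0.58)]
nest []
block [([314.8, 211.2], 0.81)]
```

View pics/w1.png

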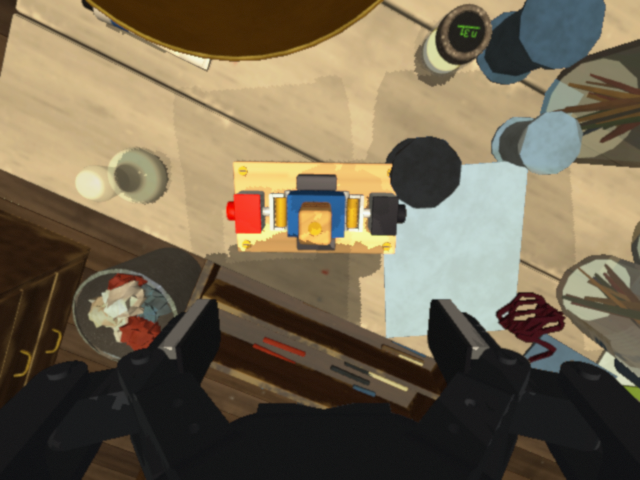

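Run:
```python
import cv2
a=cv2.imread("pics/w1.png")[140:270,210:420]; cv2.imwrite("pics/w1c.png",cv2.resize(a,None,fx=3.8,fy=3.8,interpolation=cv2.INTER_CUBIC))
```

```text
(no output)
```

View pics/w1c.png

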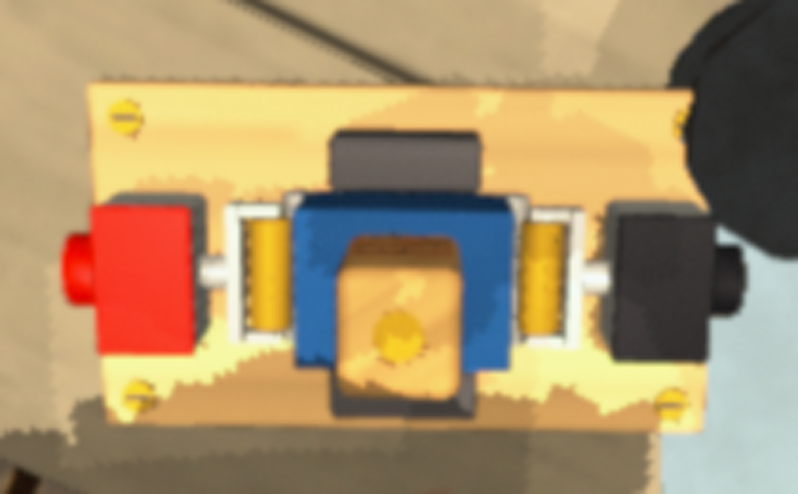

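Run:
```python
from h import *
import pickle
w=pickle.load(open("w1.pkl","rb")); T=snapshot("top"); Sd=snapshot("side")
f=lambda p:np.array(p)/3.8+[210,140]
g=lambda p,o:np.array(p)/3.3+o
obs=[("pl",w,(42,75,10),f((89,84))),("pl",w,(-42,75,10),f((105,425))),("pl",w,(-42,-75,10),f((703,431))),
("gr",w,(13,12,82),f((345,265))),("gr",w,(13,-12,82),f((460,267))),("gr",w,(-13,12,82),f((340,397))),("gr",w,(-13,-12,82),f((460,398))),
("bl",w,(18,24,42),f((297,207))),("bl",w,(18,-24,42),f((512,210))),("bl",w,(-18,24,42),f((297,368))),("bl",w,(-18,-24,42),f((510,370)))]
o2=[("Tpl",T,(42,75,10),g((262,338),[160,210])),("Tpl",T,(-42,75,10),g((315,465),[160,210])),("Tpl",T,(-42,-75,10),g((541,354),[160,210])),
("Spl",Sd,(42,75,10),g((335,432),[240,180])),("Spl",Sd,(-42,75,10),g((469,430),[240,180])),("Sgr",Sd,(0,0,82),g((398,258),[240,180])),("Tgr",T,(0,0,82),g((390,340),[160,210]))]
def fit(obs,pts="",wt=1):
    def res(p):
        c,s=np.cos(p[3]),np.sin(p[3]); r=[]
        for n,S,X,uv in obs:
            Y=np.array([c*X[0]-s*X[1]+p[0],s*X[0]+c*X[1]+p[1],X[2]+p[2]]); r.append(proj(S,Y)-uv)
        return np.ravel(r)
    s=least_squares(res,[510,335,0,.44],loss="soft_l1"); return s.x,res(s.x).reshape(-1,2)
for nm,O in [("wrist all",obs),("plate",obs[:3]),("grip",obs[3:7]),("body",obs[7:]),("ext",o2),("all",obs+o2)]:
    p,r=fit(O); print(nm,p[:3].round(1),np.degrees(p[3]).round(2),"rms",np.sqrt((r**2).mean()).round(2))
    if nm in("wrist all","all"): print(r.round(1).tolist())
```

```text
wrist all [508.5 334.5  -4.9] 25.03 rms 0.61
[[-0.1, -0.2], [0.9, -0.4], [-0.5, -0.3], [-2.0, 0.3], [1.1, 0.1], [-0.4, 0.1], [0.4, 0.2], [-0.7, 0.2], [0.8, 0.1], [-0.0, -0.2], [0.0, -0.1]]
plate [508.5 334.4  -3.4] 24.97 rms 0.32
grip [507.4 334.  -10.6] 24.65 rms 0.65
body [508.1 334.4  -6.8] 25.0 rms 0.34
ext [509.5 333.7  -3.9] 25.65 rms 0.6
all [508.8 334.5  -3.9] 25.11 rms 0.67
[[-0.3, -0.3], [0.9, -0.2], [-0.0, -0.4], [-1.9, 0.2], [1.3, 0.0], [-0.3, 0.2], [0.6, 0.2], [-0.7, 0.1], [1.0, -0.1], [0.0, -0.1], [0.3, -0.1], [-1.2, -0.1], [-0.4, 0.6], [0.3, 1.1], [-1.1, -0.3], [0.6, 0.2], [-0.5, 1.4], [-0.4, 0.4]]
```

Run:
```python
from h import *
yaw=np.radians(25.1); c,s=np.cos(yaw),np.sin(yaw)
R=Ro.from_matrix([[c,s,0],[s,-c,0],[0,0,-1]])
print(delta((508.5,334.5,170),R)); print(delta((508.5,334.5,120),R))
```

```text
(array([ 0.0069, -0.007 ,  0.091 ]), array([-0.0002, -0.003 ,  0.0169]), array([505.1, 325.2, 261. ]), 4.3333)
(array([ 0.0069, -0.007 ,  0.141 ]), array([-0.0002, -0.003 ,  0.0169]), array([505.1, 325.2, 261. ]), 4.3333)
```

send_rows:
  plan: [0,0,0.017,0.007,-0.007,0.03,0.2,0,0,0.017,0.007,-0.007,0.06,0.2,0,0,0.017,0.007,-0.007,0.09,0.2,0,0,0.017,0.007,-0.007,0.09,0.2,0,0,0.017,0.007,-0.007,0.09,0.2]

```text
time: 4.75
ee_pos: [507.5, 334.4, 169.5]
orientation: [3.066, 0.683, -0.004]
ft_force: [0.0, 0.0, 0.2]
width: 0.599
```

Run:
```python
from h import *
w,o=wrist(); cv2.imwrite("pics/w2.png",w["image"][:,:,::-1]); print(o["ee_pos"],o["orientation"],o["width"])
yaw=np.radians(25.1); c,s=np.cos(yaw),np.sin(yaw)
R=Ro.from_matrix([[c,s,0],[s,-c,0],[0,0,-1]])
print(delta((508.5,334.5,120),R))
print(proj(w,np.array([[508.5,334.5,82]])))
```

```text
[507.53862241 334.42839591 169.53093458] [ 3.06557437  0.68325284 -0.00384935] 0.5986932648127596
(array([-0.0001,  0.0005,  0.0509]), array([-0.    , -0.0003,  0.0009]), array([508.4, 335. , 170.9]), 4.8)
[[323.3628093  287.69305948]]
```

View pics/w2.png

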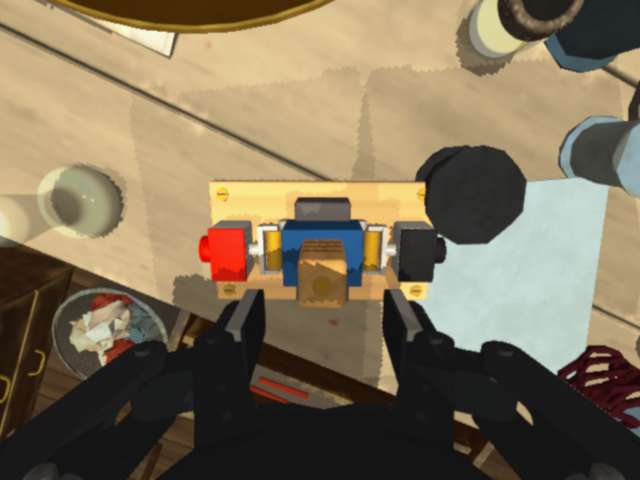

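send_rows:
  plan: [0,0,0,0,0,0.026,0.2,0,0,0,0,0,0.051,0.2,0,0,0,0,0,0.051,0.2]

```text
time: 5.05
ee_pos: [507.5, 334.5, 117.8]
orientation: [3.066, 0.683, -0.003]
ft_force: [-1.8, -1.3, -0.1]
width: 0.603
```

send_rows:
  plan: [0,0,0,0,0,0,-1,0,0,0,0,0,0,-1,0,0,0,0,0,0,-1,0,0,0,0,0,0,-1,0,0,0,0,0,0,-1]
  squeeze: 90

```text
time: 5.47
ee_pos: [509.2, 335.5, 121.4]
orientation: [-3.065, -0.684, -0.005]
ft_force: [1.1, -2.0, 5.8]
width: 0.269
```

send_rows:
  plan: [0,0,0,0,0,0,-1,0,0,0,0,0,0,-1,0,0,0,0,0,0,-1]

```text
time: 5.72
ee_pos: [509.2, 335.5, 121.4]
orientation: [-3.065, -0.684, -0.005]
ft_force: [-0.4, -2.1, 6.9]
width: 0.267
```

Run:
```python
from h import *
w,o=wrist(); cv2.imwrite("pics/w3.png",w["image"][:,:,::-1]); print(o)
```

```text
{'time': 5.7167, 'joints': array([ 5.32983379e-01,  6.51111371e-01,  1.83262270e+00, -2.65523473e-04,
        6.54644478e-01,  1.66500462e+00]), 'dq': array([-0.00082155,  0.00105273,  0.00060078, -0.00147199,  0.00064725,
       -0.00110077]), 'joint_torque': array([ 8.79586246e-01, -9.33262825e+01, -2.76533711e+01,  4.22489326e-01,
       -3.74409417e-01, -2.07117897e-03]), 'ee_pos': array([509.17239048, 335.50032844, 121.35453676]), 'orientation': array([-3.06539865, -0.68385011, -0.00487968]), 'ft_force': array([-0.41952205, -2.09953256,  6.86523682]), 'ft_torque': array([-0.36846243, -0.04827697,  0.00714666]), 'width': 0.2667781227370678}
```

View pics/w3.png

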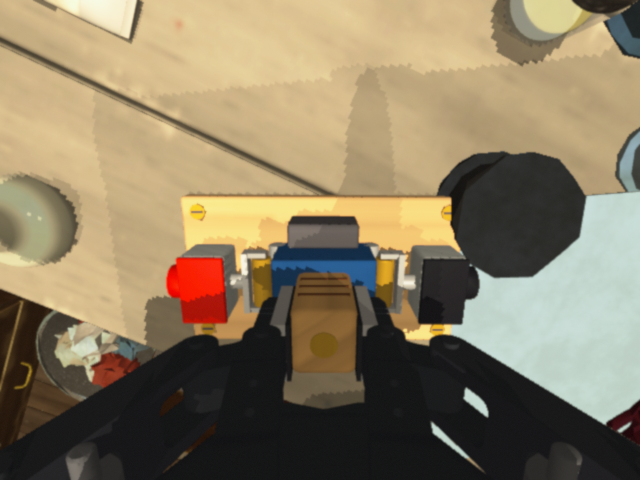

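send_rows:
  plan: [-0.1,0,0,0,-0.0055,-0.0011,-1,-0.2,0,0,0,-0.0111,-0.0019,-1,-0.3,0,0,0,-0.0167,-0.0025,-1,-0.4,0,0,0,-0.0224,-0.0027,-1,-0.4,0,0,0,-0.0224,-0.0027,-1]

```text
time: 6.18
ee_pos: [498.8, 357.6, 124.0]
orientation: [2.863, 0.641, 0.074]
ft_force: [1.4, -2.5, 7.8]
width: 0.268
```

```bash
cat > st.py <<'E'
from h import *
import sys
o=telemetry.get_obs(); M=Ro.from_rotvec(o["orientation"]).as_matrix(); yaw=np.radians(25.1)
c,s=np.cos(yaw),np.sin(yaw); N=np.array([[c,s,0],[-s,c,0],[0,0,1]])
z=N@M[:,2]; up=-z
p=N@(o["ee_pos"]-[508.5,334.5,0])
g=p+z*54; b=p+z*110
print("t",o["time"],"tilt to red deg",np.degrees(np.arctan2(up[1],up[2])).round(2),"x-tilt",np.degrees(np.arctan2(up[0],up[2])).round(2),"tcp",p.round(1),"grip~",g.round(1),"block~",b.round(1),"F(nest)",(N@o["ft_force"]).round(1),"T",(N@o["ft_torque"]).round(2),"w",round(o["width"],3))
if len(sys.argv)>1:
    for n in sys.argv[2:] or ["wrist","side"]:
        w=snapshot(n); im=w["image"][:,:,::-1]
        if n=="side": im=cv2.resize(im[220:340,280:440],None,fx=5,fy=5,interpolation=cv2.INTER_CUBIC)
        cv2.imwrite(f"pics/{n}_{sys.argv[1]}.png",im)
E
python3 st.py a wrist side
```

```text
t 6.1833 tilt to red deg 12.19 x-tilt -0.25 tcp [  1.1  25.1 124. ] grip~ [ 1.3 13.6 71.2] block~ [ 1.5  1.8 16.5] F(nest) [ 0.3 -2.8  7.8] T [-0.95 -0.18 -0.  ] w 0.268
```

View pics/wrist_a.png

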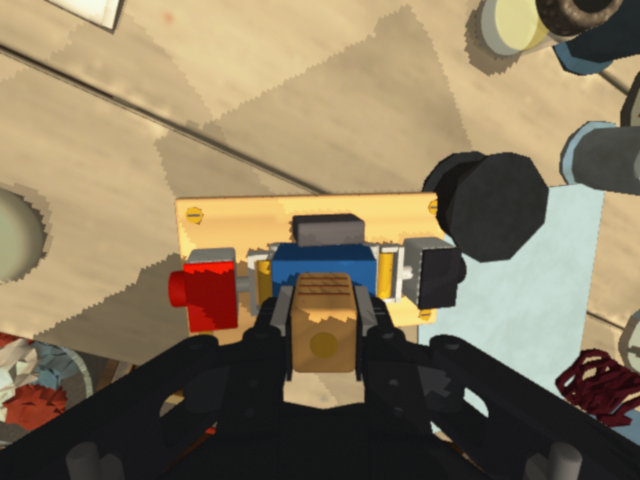

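View pics/side_a.png

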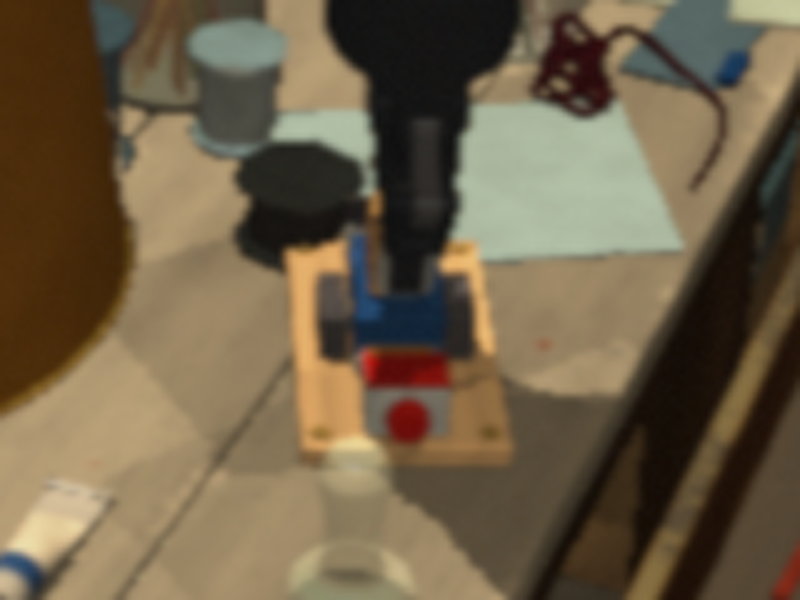

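send_rows:
  plan: [-0.1,0,0,0,-0.0055,-0.0011,-1,-0.2,0,0,0,-0.0111,-0.0019,-1,-0.22,0,0,0,-0.0122,-0.002,-1,-0.22,0,0,0,-0.0122,-0.002,-1,-0.22,0,0,0,-0.0122,-0.002,-1]

```text
time: 6.7
ee_pos: [494.4, 367.3, 123.4]
orientation: [2.756, 0.615, 0.105]
ft_force: [1.4, -0.6, 10.1]
width: 0.271
```

```bash
python3 st.py b wrist
```

```text
t 6.7 tilt to red deg 18.58 x-tilt -0.22 tcp [  1.2  35.7 123.4] grip~ [ 1.4 18.5 72.2] block~ [ 1.6  0.7 19.1] F(nest) [ 1.  -1.2 10.1] T [-0.27 -0.11  0.02] w 0.271
```

View pics/wrist_b.png

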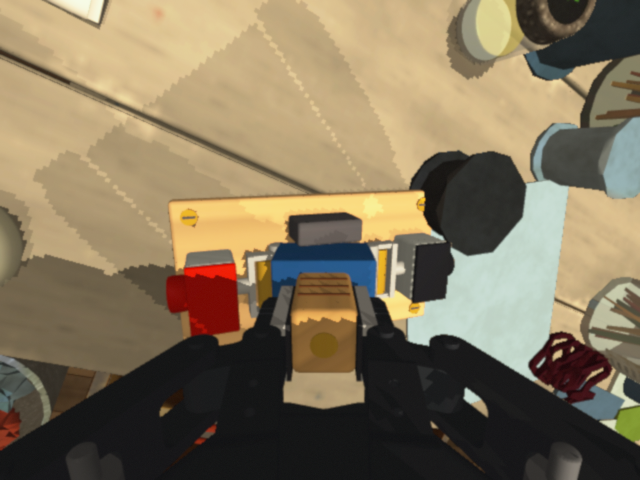

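send_rows:
  plan: [0.1,0,0,0,0.0067,-0.0007,-1,0.25,0,0,0,0.016,-0.0014,-1,0.4,0,0,0,0.0247,-0.002,-1,0.5,0,0,0,0.0304,-0.0018,-1,0.5,0,0,0,0.0304,-0.0018,-1]

```text
time: 7.17
ee_pos: [506.9, 339.6, 135.0]
orientation: [3.013, 0.667, 0.024]
ft_force: [-4.5, 5.8, 8.3]
width: 0.272
```

```bash
python3 st.py c wrist
```

```text
t 7.1667 tilt to red deg 3.32 x-tilt -0.17 tcp [  0.7   5.3 135. ] grip~ [ 0.9  2.2 81.1] block~ [ 1.  -1.1 25.2] F(nest) [-1.6  7.2  8.3] T [ 1.2   0.56 -0.04] w 0.272
```

View pics/wrist_c.png

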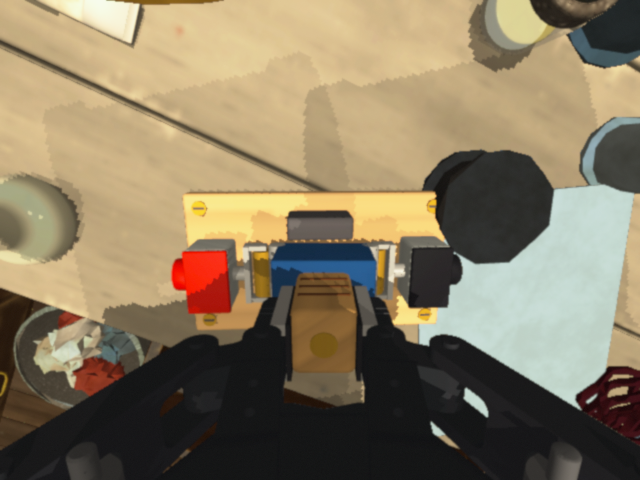

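send_rows:
  plan: [0.15,0,0,0,0.0083,-0.0016,-1,0.3,0,0,0,0.0167,-0.0025,-1,0.46,0,0,0,0.0257,-0.0027,-1,0.46,0,0,0,0.0257,-0.0027,-1,0.46,0,0,0,0.0257,-0.0027,-1]

```text
time: 7.63
ee_pos: [517.9, 317.6, 138.7]
orientation: [-2.896, -0.64, 0.053]
ft_force: [-0.0, 6.3, 4.0]
width: 0.272
```

```bash
python3 st.py d wrist side
```

```text
t 7.6333 tilt to red deg -10.22 x-tilt -0.21 tcp [  1.3 -19.3 138.7] grip~ [ 1.5 -9.7 85.5] block~ [ 1.7  0.2 30.4] F(nest) [2.7 5.7 4. ] T [ 0.97 -0.48 -0.04] w 0.272
```

View pics/wrist_d.png

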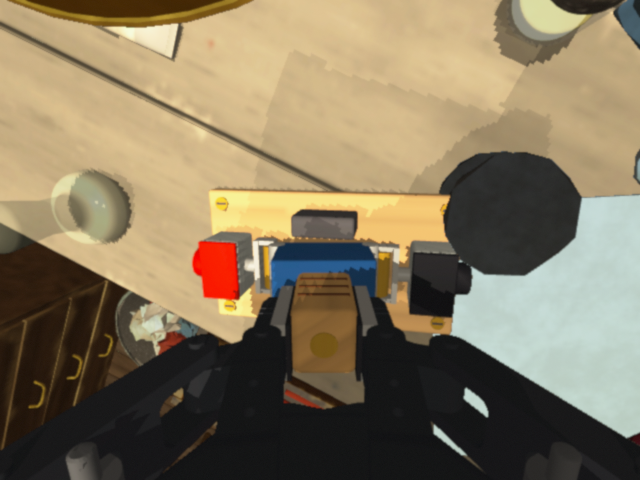

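View pics/side_d.png

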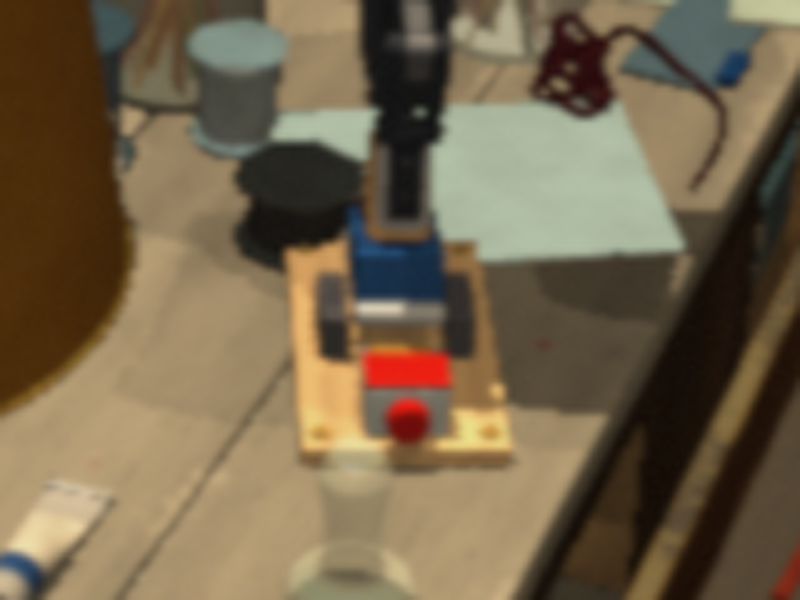

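Run:
```python
from h import *
yaw=np.radians(25.1); c,s=np.cos(yaw),np.sin(yaw)
R=Ro.from_matrix([[c,s,0],[s,-c,0],[0,0,-1]])
p=telemetry.get_obs()["ee_pos"]
print(delta(p+[0,0,20]));print(delta(p+[0,0,35])); print(delta((508.5,334.5,172),R))
```

```text
(array([ 0.0001, -0.0035, -0.0197]), None, array([517.4, 318.2, 138.4]), 7.7333)
(array([ 0.0001, -0.0062, -0.0345]), None, array([517.4, 318.2, 138.4]), 7.7333)
(array([-0.001 , -0.0242, -0.0298]), array([-0.3374, -0.0057, -0.0018]), array([517.4, 318.2, 138.4]), 7.7333)
```

send_rows:
  plan: [0,0,0,0,-0.0012,-0.007,-1,0,0,0,0,-0.0025,-0.014,-1,0,0,0,0,-0.0035,-0.02,-1,-0.17,0,0,0,-0.014,-0.026,-1,-0.337,-0.006,0,-0.001,-0.024,-0.03,-1]

```text
time: 8.15
ee_pos: [508.7, 333.1, 172.1]
orientation: [3.065, 0.679, 0.0]
ft_force: [-0.4, 0.0, -4.5]
width: 0.271
```

send_rows:
  plan: [0,0,0,0,0,0,-1,0,0,0,0,0,0,-1,0,0,0,0,0,0,-1]

```text
time: 8.4
ee_pos: [507.0, 334.1, 170.5]
orientation: [-3.063, -0.686, 0.007]
ft_force: [0.3, -0.2, -3.5]
width: 0.268
```

```bash
python3 st.py e wrist side
```

```text
t 8.4 tilt to red deg -0.22 x-tilt 0.21 tcp [ -1.5   0.2 170.5] grip~ [ -1.7   0.4 116.5] block~ [-1.9  0.7 60.5] F(nest) [ 0.2 -0.3 -3.5] T [-0.   -0.07 -0.03] w 0.268
```

View pics/wrist_e.png

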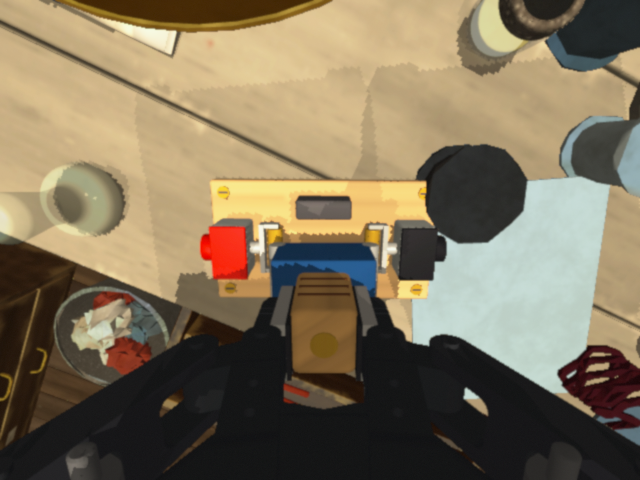

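View pics/side_e.png

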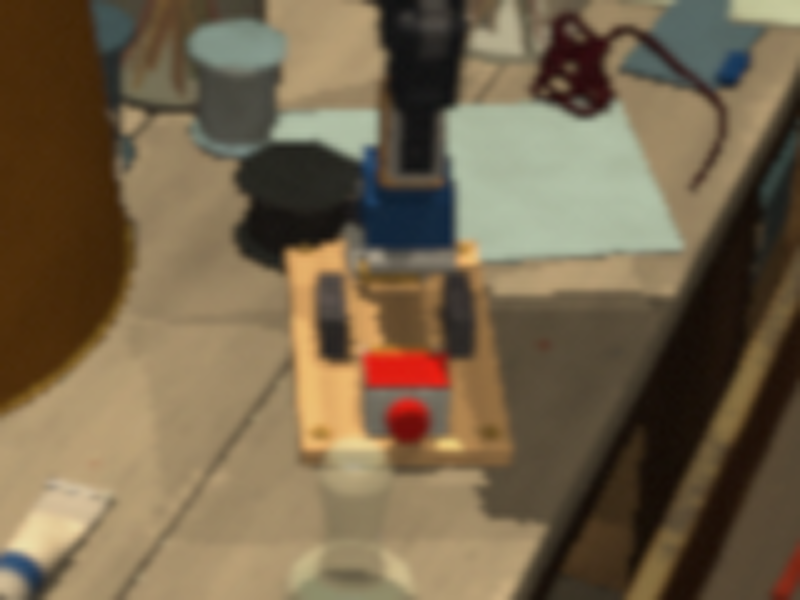

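send_rows:
  plan: [0,0,0,0,0,0,-1,0,0,0,0,0,0,-1,0,0,0,0,0,0,-1]

```text
time: 8.75
ee_pos: [507.6, 333.4, 170.3]
orientation: [-3.065, -0.683, 0.006]
ft_force: [-0.6, -0.3, -2.9]
width: 0.266
```

```bash
python3 st.py; python3 -c "
from rig import order, telemetry
print(telemetry.get_obs()['dq'].round(4)); print(order.job_done())"
```

```text
t 8.75 tilt to red deg -0.11 x-tilt 0.21 tcp [ -1.2  -0.7 170.3] grip~ [ -1.4  -0.5 116.3] block~ [-1.6 -0.4 60.3] F(nest) [-0.7 -0.1 -2.9] T [-0.   -0.07  0.07] w 0.266
[ 0.0067 -0.0007 -0.0013 -0.0036 -0.0005  0.005 ]
the job is handed in; nothing more can be done
None
```

The block is free of its seat and held upright about 60 mm above the table, and I handed the job in at 8.75 s; no verdict was reported.

- **Tips:** I gripped the block by the ±y faces of the wood. It went about 18.6° towards red about the red bead, where the wrist torque dropped as the black side freed. It then went about 10.2° towards black about the black bead; the side picture showed the red bead above its roller. I held each tip for more than 0.1 s.
- **Final hold, from the tool pose:**
  - The underside is at about 60 mm. The block is about 1.7 mm sideways from its seat's centre and within 0.3° of upright.
  - The arm is almost still.
  - The wrist reads about 3 N, which is the block's own weight, so it appears to touch nothing of the jig.
  - The last pictures show it clear of the jig.
- **Bystanders:** I kept well clear of them. The muller and the paint tube look unmoved in the last side view; I made no separate check of the bottle and the jar.
- **Disagreement:** The camera fit put the jig about 4 mm too low, so I used the heights from the text, and the grasp matched them. I did not measure the plunger travels directly.

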